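Slide a pedal shell along the jig rail into its corner pocket

TASK

Using only the fingertips, push the red pedal shell flat against the jig's long aluminium rail near the end where it lies, well before the pocket, and then, keeping it against the rail, slide it gently along the rail all the way home into the orange corner pocket, touching both the rail and the end stop. The shell must stay down on the board: do not pinch, lift or tip it. Leave the knob, the jar and the screwdriver where they are, and finish clear of everything.

Things in the scene. Friction and masses are not known exactly. Their poses are not given: they have to be found in the camera images.
- jig: assembly jig fixed to the table: grey board 180 (x) x 320 (y) x 12 mm thick, origin at the centre of its underside, on the table. Aluminium rail along the jig's y, working face at x = +70 mm (faces -x), from y = -150 to +150 mm. Orange end stop across the +y end, working face at y = +130 mm (faces -y). Rail and stop stand 18 mm above the board, tops 30 mm above the table
- home (a point): where the shell's origin lies when fully home in the corner of rail and stop: on the board's top face (12 mm above the table), at jig x = +40, y = +95 mm; axes as the jig's
- lip (a point): middle of the inner face of the pocket's orange lip, at board level, jig x = +3, y = +114 mm. The lip is parallel to the rail (32 mm long, 18 mm high), facing it 67 mm away, so the 60 mm shell has 7 mm play; a slanted piece widens its mouth, inner edge at jig x = -7, y = +75 mm, outermost x = -18 mm
- shell: red zinc die-cast pedal shell, a loose open-topped box 60 (x) x 70 (y) x 24 mm high, walls and floor 3 mm, open side up (hollow 54 x 64 x 21 mm deep), 0.15 to 0.31 kg; origin: centre of underside. Starts on the board 28 to 58 mm off the rail, 150 to 200 mm short of home, turned up to 0.35 rad from the jig's axes. Push it from outside, or by its inner walls with shut fingertips in the hollow; dragged while leaned on hard it may tip
- knob: bystander: black control knob, 30 mm across, 24 mm high, standing on the jig's board outside the pocket; origin at the centre of its underside
- jar: bystander: small jar with green cap, 52 mm across, 60 mm high, on the table beyond the stop end of the jig; origin at the centre of its underside
- driver: bystander: screwdriver lying on the table behind the rail (on the jig's +x side), roughly parallel to it, about 200 mm long and 30 mm high; origin under its middle
Things that resemble listed ones, but are neither listed nor needed, are in the scene too. Of the things shaped like the shell, the red one is meant.

How it is judged:
On the way:
1. the shell lies flat against the rail (gap under 3 mm, within 0.06 rad) while still at least 60 mm short of its home (x of shell in the frame of jig above 0.037 m and angle between the y axis of shell and the y axis of jig, either way round below 0.06 rad and y of shell in the frame of jig below 0.035 m), for 0.2 s.
At the end, for the whole second after the job is handed in: the shell rests flat on the board in the corner pocket, within 3 mm of the rail and 3 mm of the end stop, square to them within 0.06 rad, at rest (x of shell in the frame of jig above 0.037 m and angle between the y axis of shell and the y axis of jig, either way round below 0.06 rad and y of shell in the frame of jig above 0.092 m and z of shell in the frame of jig below 0.015 m and angle between shell's own z axis and vertical below 0.05 rad and linear speed of shell below 0.01 m/s); the robot touches nothing.
It fails at once if the shell leaves the rail (gap over 6 mm) in the last 50 mm before home (y of shell in the frame of jig above 0.045 m and x of shell in the frame of jig below 0.034 m).
It fails at once if the shell is lifted more than 6 mm off the board or tipped more than 0.2 rad (z of shell in the frame of jig above 0.018 m or angle between shell's own z axis and vertical above 0.2 rad).
It fails at once if the shell is pinched or rammed (fingers press it with over 35 N) (contact force between the fingers and shell above 35 N).
It fails at once if the knob, the jar or the screwdriver is moved more than 10 mm (distance of any of knob, jar, driver from where it was at the start of the episode above 0.01 m).
It also fails if it takes over 38 s, if anything falls off the work surface, if the arm or the gripper's body presses on something with over 40 N, if the wrist force passes 120 N, or if a joint passes its speed limit or range.

ROBOT

A 6-joint arm with a two-finger parallel gripper is mounted at the origin on the work surface. World frame = base frame: x ahead of the robot, y to its left, z up, the work surface at z = 0. Lengths are in m, angles in rad, forces in N, time in s.
With the tool pointing down it reaches from about 0.3 to 0.775 m from the base axis. Payload 14.6 kg.
Tool frame: the origin (TCP) lies midway between the tips of the shut fingers; the grasp point (between the pads) lies 19 mm behind it (ctrl.pinch_z is the distance from the TCP to the grasp point, in m); z points along the fingers, y is the line along which they close (so a half turn about z gives the same grasp; the last joint's range is limited). The gripper opens to 94 mm and grips with 3 to 60 N. Pads are 16 mm wide; open, the fingers measure 119 mm over their backs; the gripper's body (75 mm by 177 mm) begins 78 mm behind the grasp point.
Start: joints at [-1.214, 0.3, 1.521, -0, 1.321, -0.067], TCP at [0.226, -0.501, 0.205] pointing down, gripper open.
Joint ranges: [-3.03, 3.03], [-0.79, 2.21], [0.23, 2.52], [-1.04, 4.18], [0, 3.07], [-2.55, 2.55]. Speed limits (rad/s): [2.22, 2.22, 2.57, 3.14, 3.14, 3.14].

INTERFACE

Orientations are given as [roll, pitch, yaw] about the fixed x, y, z axes, in that order (R = Rz(yaw) Ry(pitch) Rx(roll)).
In Python, from station import ctrl gives the robot as it stands.
- The arm moves only by the tool jog_arm, never from a script. Its argument "motion" is a list of rows, each a list of 7 numbers: the shift along the tool's x, y, z in m, then the turn, a rotation vector about the tool's x, y, z in rad, then the opening, from -1 (shut) to 1 (fully open). In form: [[tx, ty, tz, rx, ry, rz, gripper], ...]. A call has 1 to 5 rows; each row shifts and turns the commanded pose from where the row before left it, along the tool's axes as they then stand; what a row does not reach is not made up. A row lasts 1/10 s, in which the tool goes at most 50 mm and 8.59 degrees, less where a joint would pass 70% of its speed; a pose out of reach is approached as far as the arm can. A call is refused whole if a number of a shift passes 0.05 or a number of a turn 0.15, either way. A call with a gripper value outside its range is refused whole. The fingers move at their own pace and stop on an object; "squeeze" is the grip in N (left out, the last holds). Time passes only in rows, so rows that do not move let the fingers close. It gives the time, the measured TCP pose, the force, the opening and the grip force at its end, in the units of the state.
- ctrl.get_obs(): the state, without advancing time (a new reading comes with each control period).
- ctrl.camera(name): name is "side" or "top"; returns the picture (384x512x3 uint8, red, green, blue); there is no depth.
- ctrl.camera_model(name): a dict with "intrinsics" (3x3 intrinsics, pixels), "rvec" (rotation vector, rad) and "tvec" (3), from world to camera coordinates, as OpenCV has them. Camera axes: x right, y down, z forward; pixel columns grow to the right and rows downward; lengths in m; the calibration is good to about 2 mm. A picture is of the moment at which its call begins. camera_model takes no time and is no camera call.
- ctrl.hand_in(): hands the job in; it is judged then, once.
The state is a dict: "time_s": time; "qpos": joint angles; "joint_vel": joint speeds; "tau": joint torques, N m; "ee_pos": TCP position; "eef_rot": TCP orientation; "force": force on the tool from outside, world axes, zero at the start; "moment": the same for the moment, N m; "grip_width": finger opening in m; "grip_force": force on a finger pad.
Only numpy, scipy, OpenCV 4.12 (cv2) and the standard library are available. Lean on these libraries where they do the work, as an engineer would, in place of code of your own. Each camera call takes 0.05 s, during which the arm holds its last target. There are 200 camera calls.

## Working session

There is one attempt and no reset: what is moved stays moved. The work goes in short steps, Python scripts to look and compute and a tool call to move; the robot and the scene stay as the last step left them, time stands still between calls to the robot, and variables do not carry over. Pictures are saved under pics/ and viewed, at most 10 in all, crops included, and the job is handed in when it is done.

Besides the shell and the picture viewer there is one more tool, called after "Call:" by a JSON object that holds its "name" and its "arguments". jog_arm: Moves the arm, as the interface text tells. Its arguments: {"type":"object","properties":{"motion":{"type":"array"},"squeeze":{"type":"number"}},"required":["motion"]}

```bash
mkdir -p pics; cat > h.py <<'E'
import numpy as np, cv2
from station import ctrl
def snap(n,f,crop=None,s=1):
    im=ctrl.camera(n)[:,:,::-1].copy()
    cv2.imwrite(f'pics/raw_{f}',im)
    if crop: x0,y0,x1,y1=crop; im=im[y0:y1,x0:x1]
    im=cv2.resize(im,None,fx=s,fy=s,interpolation=cv2.INTER_CUBIC)
    cv2.imwrite('pics/'+f,im)
def cam(n):
    m=ctrl.camera_model(n);K=np.array(m['intrinsics'],float);R=cv2.Rodrigues(np.array(m['rvec'],float))[0];t=np.array(m['tvec'],float).ravel()
    return K,R,t
def px2w(n,uv,z):
    K,R,t=cam(n);c=-R.T@t;out=[]
    for p in np.atleast_2d(uv):
        d=R.T@np.linalg.solve(K,[p[0],p[1],1.]);out.append(c+d*(z-c[2])/d[2])
    return np.array(out)
def w2px(n,P):
    K,R,t=cam(n);q=(np.atleast_2d(P)@R.T+t)@K.T
    return q[:,:2]/q[:,2:]
E
python3 - <<'E'
from h import *
for n in('top','side'):
    snap(n,n+'0.png',s=1.5); K,R,t=cam(n); print(n,K.round(1).tolist(),(-R.T@t).round(3))
o=ctrl.get_obs();print(o['ee_pos'],o['eef_rot'],o['time_s'],o['grip_width'])
E
```

```text
top [[395.8, 0.0, 250.3], [0.0, 395.8, 184.4], [0.0, 0.0, 1.0]] [0.428 0.007 0.905]
side [[464.7, 0.0, 258.9], [0.0, 464.7, 192.9], [0.0, 0.0, 1.0]] [0.217 0.671 0.706]
[ 0.22610792 -0.50111683  0.20495031] [-3.14057242e+00 -7.45620239e-05  4.23803985e-01] 0.1 0.09378054734603011
```

View pics/top0.png

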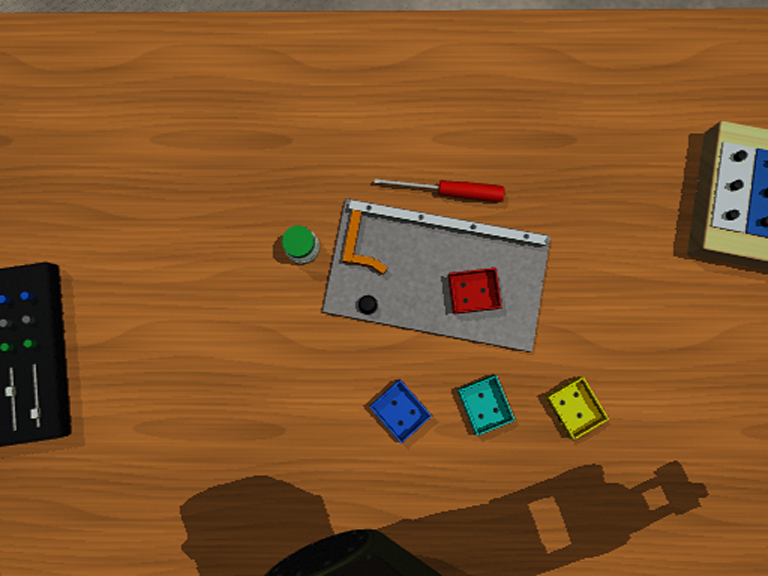

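View pics/side0.png

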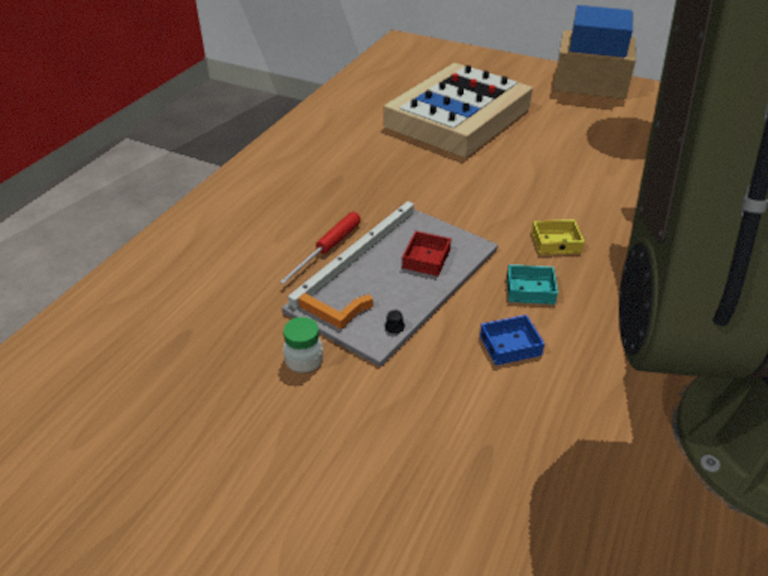

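Top view (1.5x): candidates for the shell are red (473,290) on the board, blue (400,410), teal (485,405) and yellow (576,408). The red one on the jig fits the description. The knob is at (367,304), the jar at (298,240), the driver around (440,188) and the pocket around (355,245). The next step is a close crop.

```bash
python3 - <<'E'
import cv2
im=cv2.imread('pics/raw_top0.png')[125:240,208:373]
cv2.imwrite('pics/crop1.png',cv2.resize(im,None,fx=4.8,fy=4.8,interpolation=cv2.INTER_CUBIC))
E
```

```text
(no output)
```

View pics/crop1.png

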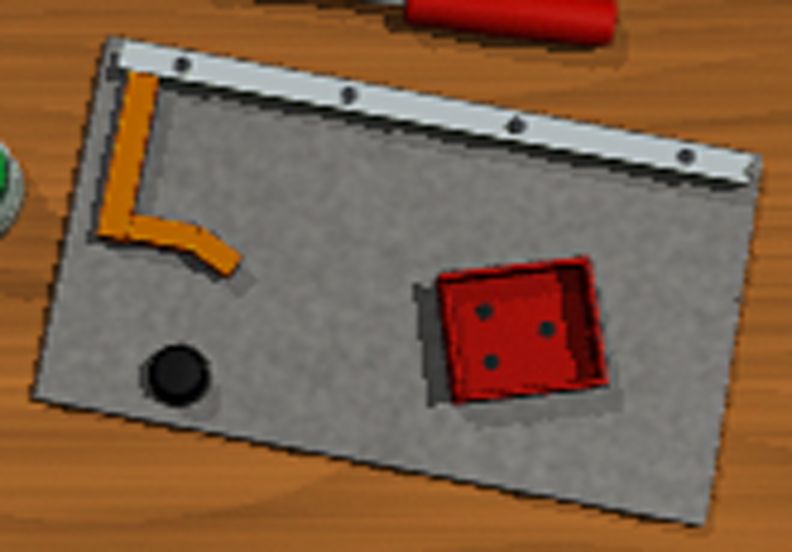

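```bash
cat > fit.py <<'E'
from h import *
from scipy.optimize import least_squares
def fit(n,pts,loc,g):
    T=lambda p:np.c_[(loc[:,:2]@np.array([[np.cos(p[2]),np.sin(p[2])],[-np.sin(p[2]),np.cos(p[2])]]))+p[:2],loc[:,2]]
    r=least_squares(lambda p:(w2px(n,T(p))-pts).ravel(),g)
    return r.x,np.abs(r.fun).max()
E
python3 - <<'E'
from fit import *
c=lambda a:(np.array(a)+.5)/4.8-.5+np.array([208,125])
loc=np.array([[.09,.16,.012],[.09,-.16,.012],[-.09,-.16,.012],[-.09,.16,.012],[.07,.15,.03],[.07,-.15,.03]])
J,e=fit('top',c([(108,38),(760,155),(707,525),(33,400),(118,68),(748,184)]),loc,[.5,0,-.18])
print('jig',J.round(4),e)
ls=np.array([[.03,.035,.036],[.03,-.035,.036],[-.03,-.035,.036],[-.03,.035,.036]])
S,e2=fit('top',c([(437,274),(589,258),(608,384),(455,405)]),ls,[.5,0,.1])
print('shell',S.round(4),e2)
Rm=np.array([[np.cos(J[2]),-np.sin(J[2])],[np.sin(J[2]),np.cos(J[2])]])
print('shell in jig',(Rm.T@(S[:2]-J[:2])).round(4),S[2]-J[2])
for n,p,z in(('knob',(178,375),.024+.012),('home?',(158,78),.03),('lipcorner',(137,215),.03)):
    w=px2w('top',c(p),z)[0]; print(n,w.round(3),(Rm.T@(w[:2]-J[:2])).round(4))
print('home',J[:2]+Rm@[.04,.095],'corner lip px', )
np.save('J.npy',J)
o=ctrl.get_obs();print(o['ee_pos'],o['eef_rot'],o['force'])
E
```

```text
jig [ 0.5538 -0.0712 -0.1832] 0.9248494997065109
shell [ 0.5257 -0.1246  0.1232] 0.3169926522392075
shell in jig [-0.0179 -0.0576] 0.3063951661035505
knob [0.505 0.033 0.036] [-0.0674  0.0938]
home? [0.646 0.044 0.03 ] [0.0694 0.1297]
lipcorner [0.58  0.053 0.03 ] [0.0032 0.127 ]
home [0.61042116 0.0148788 ] corner lip px
[ 0.22610792 -0.50111683  0.20495031] [-3.14057242e+00 -7.45620239e-05  4.23803985e-01] [-0.15756257 -0.23244131 -0.07583663]
```

The jig fit checks out: the pocket corner measures (69.4, 129.7) against (70, 130) mm. The shell is at jig (-18, -58) mm, turned +0.31 rad. 

My plan is to put shut fingertips in the hollow and press the +x inner wall until the shell is flat on the rail. I'll then move into the (+x,+y) inner corner and slide it home.

Call:
{"name": "jog_arm", "arguments": {"motion": [[0.036,-0.018,0,0,0,0,-1],[0.036,-0.018,0,0,0,0,-1],[0.036,-0.018,0,0,0,0,-1],[0.036,-0.018,0,0,0,0,-1],[0.036,-0.018,0,0,0,0,-1]], "squeeze": 5}}

```text
time_s: 0.6
ee_pos: [0.3539, -0.3438, 0.2053]
eef_rot: [-3.141, 0.0, 0.424]
force: [0.4, -1.2, 0.4]
grip_width: 0.0573
grip_force: 0.0
```

Call:
{"name": "jog_arm", "arguments": {"motion": [[0.036,-0.018,0,0,0,0,-1],[0.036,-0.018,0,0,0,0,-1],[0.036,-0.018,0,0,0,0,-1],[0.036,-0.018,0,0,0,0,-1],[0.036,-0.018,0,0,0,0,-1]]}}

```text
time_s: 1.1
ee_pos: [0.481, -0.1877, 0.2053]
eef_rot: [-3.141, 0.0, 0.424]
force: [0.7, -1.2, -0.7]
grip_width: 0.0172
grip_force: 0.0
```

Call:
{"name": "jog_arm", "arguments": {"motion": [[0,0,0.01,0,0,0.12,-1],[0,0,0.02,0,0,0.12,-1],[0,0,0.02,0,0,0.12,-1],[0,0,0.02,0,0,0.12,-1],[0,0,0.02,0,0,0.12,-1]]}}

```text
time_s: 1.6
ee_pos: [0.4801, -0.1891, 0.1144]
eef_rot: [-3.141, 0.001, -0.181]
force: [1.3, 0.2, -0.6]
grip_width: 0.0005
grip_force: 0.0
```

Call:
{"name": "jog_arm", "arguments": {"motion": [[0.011,-0.024,0,0,0,0,-1],[0.011,-0.024,0,0,0,0,-1],[0.011,-0.024,0,0,0,0,-1],[0,0,0.03,0,0,0,-1],[0,0,0.025,0,0,0,-1]]}}

```text
time_s: 2.1
ee_pos: [0.5256, -0.1234, 0.0594]
eef_rot: [3.142, -0.0, -0.175]
force: [0.2, -0.1, -0.7]
grip_width: 0.0006
grip_force: 0.0
```

```bash
python3 - <<'E'
from h import *
snap('side','s1.png',(190,120,350,240),4.8)
o=ctrl.get_obs();print(o['ee_pos'],o['eef_rot'],o['force'])
p=np.array(o['ee_pos'])
print('tip px in crop',((w2px('side',p)-[190,120])*4.8).round(), ((w2px('side',[0.5257,-.1246,.015])-[190,120])*4.8).round())
E
```

```text
[ 0.52341199 -0.12309016  0.05534294] [-3.14088775  0.00580355 -0.17546271] [-2.48901204 -0.5155055  -3.79341075]
tip px in crop [[463. 184.]] [[456. 247.]]
```

View pics/s1.png

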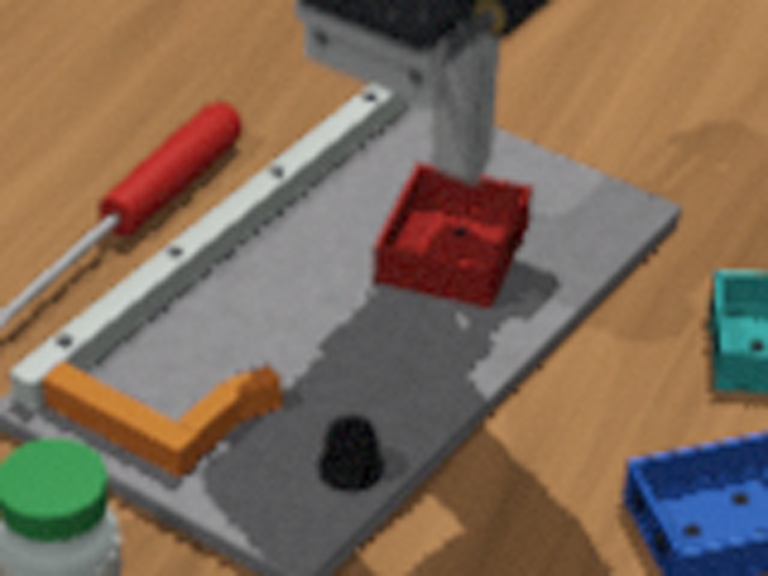

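The tip shows at (463,184) where it should be, and the shell centre is at about (455,243), directly below it. I'm descending into the hollow.

Call:
{"name": "jog_arm", "arguments": {"motion": [[0.001,0.001,0.012,0,0,0.008,-1],[0,0,0.012,0,0,0,-1],[0,0,0.007,0,0,0,-1],[0,0,0.003,0,0,0,-1],[0,0,0,0,0,0,-1]]}}

```text
time_s: 2.65
ee_pos: [0.5262, -0.1254, 0.0265]
eef_rot: [-3.142, 0.0, -0.184]
force: [0.8, -0.1, 0.3]
grip_width: 0.0002
grip_force: 0.0
```

Call:
{"name": "jog_arm", "arguments": {"motion": [[0,0,0.003,0,0,0,-1],[0.005,0,0.002,0,0,0,-1],[0.005,0,0,0,0,0,-1],[0.005,0,0,0,0,0,-1],[0.005,0,0,0,0,0,-1]]}}

```text
time_s: 3.15
ee_pos: [0.5464, -0.129, 0.0215]
eef_rot: [3.142, -0.0, -0.184]
force: [-0.1, -0.4, 1.0]
grip_width: 0.0006
grip_force: 0.5
```

Call:
{"name": "jog_arm", "arguments": {"motion": [[0.005,0,0,0,0,0,-1],[0.005,0,0,0,0,0,-1],[0.005,0,0,0,0,0,-1],[0.005,0,0,0,0,0,-1],[0.005,0,0,0,0,0,-1]]}}

```text
time_s: 3.65
ee_pos: [0.5709, -0.1336, 0.0214]
eef_rot: [3.142, -0.0, -0.184]
force: [-1.1, -0.2, 1.1]
grip_width: 0.0006
grip_force: 0.6
```

```bash
cat > st.py <<'E'
from h import *
J=np.load('J.npy');Rm=np.array([[np.cos(J[2]),-np.sin(J[2])],[np.sin(J[2]),np.cos(J[2])]])
o=ctrl.get_obs();p=np.array(o['ee_pos']);f=np.array(o['force'])
print('t',round(o['time_s'],2),'tip jig mm',(1e3*Rm.T@(p[:2]-J[:2])).round(1),'z',(p[2]*1e3).round(1),'F jig',(Rm.T@f[:2]).round(1),f[2].round(1))
E
python3 st.py
```

```text
t 3.65 tip jig mm [ 28.2 -58.2] z 21.4 F jig [-1.  -0.4] 1.1
```

Call:
{"name": "jog_arm", "arguments": {"motion": [[0.005,0,0,0,0,0,-1],[0.005,0,0,0,0,0,-1],[0.005,0,0,0,0,0,-1],[0.004,0,0,0,0,0,-1],[0.003,0,0,0,0,0,-1]]}}

```text
time_s: 4.15
ee_pos: [0.5924, -0.1376, 0.0214]
eef_rot: [-3.142, 0.0, -0.184]
force: [-1.0, 0.4, 0.0]
grip_width: 0.0004
grip_force: 0.6
```

Call:
{"name": "jog_arm", "arguments": {"motion": [[0.0015,0,0,0,0,0,-1],[0.0015,0,0,0,0,0,-1],[0.0015,0,0,0,0,0,-1]]}}

```text
time_s: 4.45
ee_pos: [0.5965, -0.1384, 0.0214]
eef_rot: [-3.142, 0.0, -0.184]
force: [-1.9, 0.2, -0.3]
grip_width: 0.0004
grip_force: 0.4
```

```bash
python3 st.py; python3 -c "
from h import *
snap('side','s2.png',(220,100,350,200),6)"
```

```text
t 4.45 tip jig mm [ 54.3 -58.2] z 21.4 F jig [-1.9 -0.1] -0.3
```

View pics/s2.png

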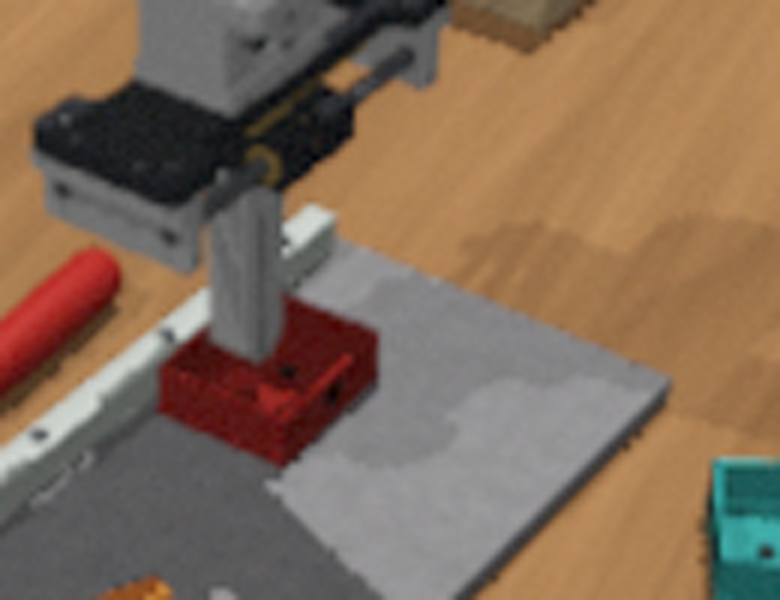

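The shell is next to the rail and nearly parallel, with its near rim corner at (163,370) almost touching the rail. I'll press on until the force rises.

Call:
{"name": "jog_arm", "arguments": {"motion": [[0.001,0,0,0,0,0,-1],[0.001,0,0,0,0,0,-1],[0.001,0,0,0,0,0,-1],[0,0,0,0,0,0,-1]]}}

```text
time_s: 4.9
ee_pos: [0.5996, -0.1389, 0.0214]
eef_rot: [-3.142, -0.0, -0.184]
force: [-0.3, 0.1, -0.4]
grip_width: 0.0004
grip_force: 0.0
```

```bash
python3 st.py
```

```text
t 4.9 tip jig mm [ 57.4 -58.2] z 21.4 F jig [-0.4  0. ] -0.4
```

Call:
{"name": "jog_arm", "arguments": {"motion": [[0.001,0,0,0,0,0,-1],[0.001,0,0,0,0,0,-1],[0,0,0,0,0,0,-1]]}}

```text
time_s: 5.2
ee_pos: [0.6015, -0.1393, 0.0214]
eef_rot: [3.142, -0.0, -0.184]
force: [0.1, 0.0, 0.8]
grip_width: 0.0007
grip_force: 0.1
```

Call:
{"name": "jog_arm", "arguments": {"motion": [[0.0005,0,0,0,0,0,-1],[0.0005,0,0,0,0,0,-1],[0,0,0,0,0,0,-1]]}}

```text
time_s: 5.5
ee_pos: [0.602, -0.1394, 0.0214]
eef_rot: [-3.142, 0.001, -0.184]
force: [-4.3, 1.2, 3.5]
grip_width: 0.0005
grip_force: 2.6
```

```bash
python3 st.py
```

```text
t 5.5 tip jig mm [ 59.8 -58.2] z 21.4 F jig [-4.5  0.4] 3.5
```

Call:
{"name": "jog_arm", "arguments": {"motion": [[0.0003,0,0,0,0,0,-1],[0,0,0,0,0,0,-1],[0,0,0,0,0,0,-1]]}}

```text
time_s: 5.8
ee_pos: [0.602, -0.1394, 0.0214]
eef_rot: [-3.142, 0.002, -0.184]
force: [-7.2, 0.7, 4.2]
grip_width: 0.0001
grip_force: 3.8
```

```bash
python3 st.py; python3 -c "
from h import *
snap('side','s3.png',(230,110,330,185),8)"
```

```text
t 5.8 tip jig mm [ 59.8 -58.2] z 21.4 F jig [-7.2 -0.6] 4.2
```

View pics/s3.png

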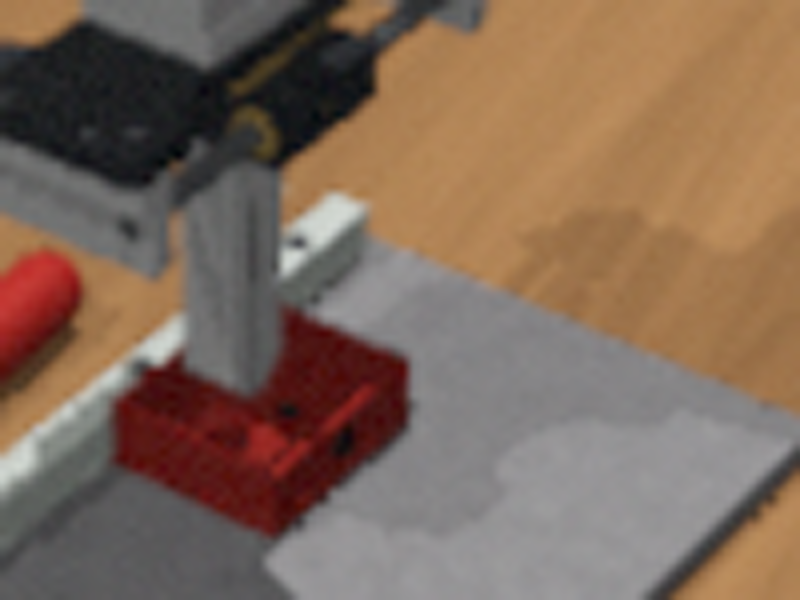

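The shell now lies flat on the rail, with its near rim edge flush at (118,400) and no gap visible; contact force is about 5–7 N. Next I ease off slightly and move to the +y inner wall.

Call:
{"name": "jog_arm", "arguments": {"motion": [[-0.0004,-0.002,0,0,0,0,-1],[0,-0.004,0,0,0,0,-1],[0,-0.004,0,0,0,0,-1],[0,-0.004,0,0,0,0,-1],[0,-0.003,0,0,0,0,-1]]}}

```text
time_s: 6.35
ee_pos: [0.6052, -0.1223, 0.0212]
eef_rot: [3.142, 0.001, -0.184]
force: [-5.9, -1.1, 0.5]
grip_width: 0.0003
grip_force: 2.3
```

```bash
python3 st.py
```

```text
t 6.35 tip jig mm [ 59.8 -40.8] z 21.2 F jig [-5.6 -2.1] 0.5
```

Call:
{"name": "jog_arm", "arguments": {"motion": [[-0.0001,-0.004,0,0,0,0,-1],[0,-0.004,0,0,0,0,-1],[0,-0.004,0,0,0,0,-1],[0,-0.004,0,0,0,0,-1]]}}

```text
time_s: 6.75
ee_pos: [0.6081, -0.1066, 0.0212]
eef_rot: [-3.142, 0.001, -0.184]
force: [-4.4, -1.1, -2.5]
grip_width: 0.0005
grip_force: 2.2
```

```bash
python3 st.py
```

```text
t 6.75 tip jig mm [ 59.9 -24.8] z 21.2 F jig [-4.2 -1.8] -2.5
```

Call:
{"name": "jog_arm", "arguments": {"motion": [[0,-0.004,0,0,0,0,-1],[0,-0.004,0,0,0,0,-1],[0,-0.004,0,0,0,0,-1],[0,-0.004,0,0,0,0,-1],[0,-0.004,0,0,0,0,-1]]}}

```text
time_s: 7.25
ee_pos: [0.6118, -0.0869, 0.0213]
eef_rot: [-3.142, 0.0, -0.184]
force: [-4.8, -0.5, -2.0]
grip_width: 0.0005
grip_force: 2.3
```

```bash
python3 st.py; python3 -c "
from h import *
snap('side','s4.png',(190,120,320,218),6)"
```

```text
t 7.25 tip jig mm [59.9 -4.9] z 21.3 F jig [-4.7 -1.3] -2.0
```

View pics/s4.png

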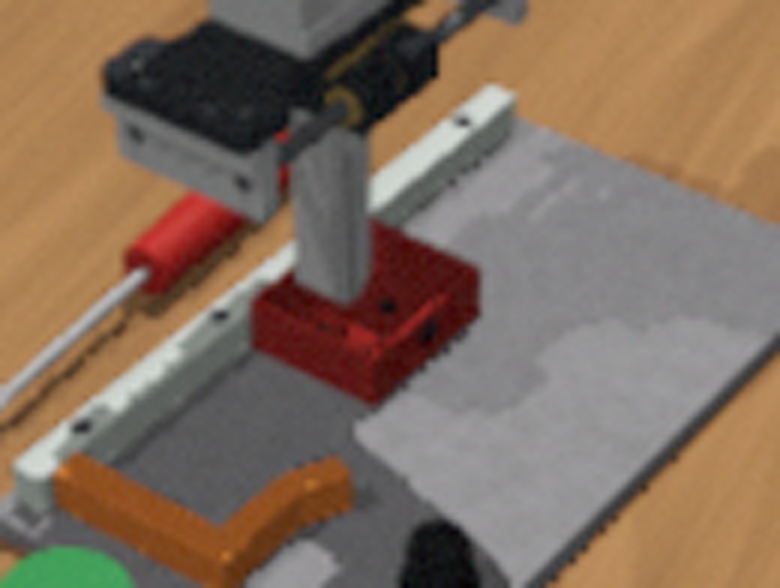

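The shell is moving with the tip, still flush to the rail. I'll measure its pose from the rim corners in this crop: (254,296), (372,362) and (479,270).

```bash
python3 - <<'E'
from fit import *
J=np.load('J.npy');Rm=np.array([[np.cos(J[2]),-np.sin(J[2])],[np.sin(J[2]),np.cos(J[2])]])
c=(np.array([(254,296),(372,362),(479,270)])+.5)/6-.5+[190,120]
S,e=fit('side',c,np.array([[.03,.035,.036],[-.03,.035,.036],[-.03,-.035,.036]]),[.59,-.09,-.18])
print((Rm.T@(S[:2]-J[:2])).round(4),S[2]-J[2],e)
E
```

```text
[ 0.0415 -0.0023] -0.02717679301969861 0.8513788660965247
```

Call:
{"name": "jog_arm", "arguments": {"motion": [[0,-0.004,0,0,0,0,-1],[0,-0.004,0,0,0,0,-1],[0,-0.004,0,0,0,0,-1],[0,-0.004,0,0,0,0,-1],[0,-0.004,0,0,0,0,-1]]}}

```text
time_s: 7.8
ee_pos: [0.6155, -0.0674, 0.0214]
eef_rot: [-3.142, 0.0, -0.184]
force: [-5.7, -1.8, -1.1]
grip_width: 0.0005
grip_force: 2.3
```

```bash
python3 st.py
```

```text
t 7.8 tip jig mm [60. 15.] z 21.4 F jig [-5.2 -2.8] -1.1
```

The shell is being dragged by fingertip friction, with its centre about 2.6 mm ahead of the tip. It stays flat on the rail, so I'm continuing.

Call:
{"name": "jog_arm", "arguments": {"motion": [[0,-0.004,0,0,0,0,-1],[0,-0.004,0,0,0,0,-1],[0,-0.004,0,0,0,0,-1],[0,-0.004,0,0,0,0,-1],[0,-0.004,0,0,0,0,-1]]}}

```text
time_s: 8.3
ee_pos: [0.6192, -0.0477, 0.0214]
eef_rot: [-3.142, 0.0, -0.184]
force: [-4.3, -1.5, -2.3]
grip_width: 0.0006
grip_force: 2.3
```

```bash
python3 st.py
```

```text
t 8.3 tip jig mm [60. 35.] z 21.4 F jig [-3.9 -2.2] -2.3
```

Call:
{"name": "jog_arm", "arguments": {"motion": [[0,-0.004,0,0,0,0,-1],[0,-0.004,0,0,0,0,-1],[0,-0.004,0,0,0,0,-1],[0,-0.004,0,0,0,0,-1],[0,-0.004,0,0,0,0,-1]]}}

```text
time_s: 8.8
ee_pos: [0.6229, -0.028, 0.0214]
eef_rot: [-3.142, 0.0, -0.184]
force: [-6.0, -1.4, -1.2]
grip_width: 0.0006
grip_force: 2.3
```

```bash
python3 st.py
```

```text
t 8.8 tip jig mm [60.1 55.1] z 21.4 F jig [-5.7 -2.5] -1.2
```

Call:
{"name": "jog_arm", "arguments": {"motion": [[0,-0.004,0,0,0,0,-1],[0,-0.004,0,0,0,0,-1],[0,-0.004,0,0,0,0,-1],[0,-0.004,0,0,0,0,-1],[0,-0.004,0,0,0,0,-1]]}}

```text
time_s: 9.3
ee_pos: [0.6266, -0.0083, 0.0214]
eef_rot: [-3.142, 0.0, -0.184]
force: [-5.4, -0.5, -1.9]
grip_width: 0.0003
grip_force: 2.3
```

```bash
python3 st.py; python3 -c "
from h import *
snap('side','s5.png',(180,130,310,228),6)"
```

```text
t 9.3 tip jig mm [60.1 75.1] z 21.4 F jig [-5.2 -1.5] -1.9
```

View pics/s5.png

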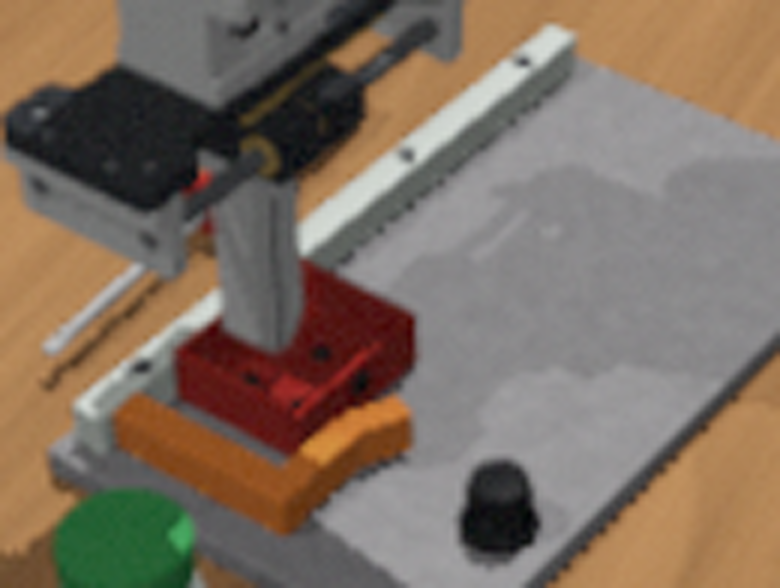

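The shell is inside the mouth, flush to the rail, with its front edge at (180,350)-(300,410) about 17 mm short of the stop. I'll finish slowly.

Call:
{"name": "jog_arm", "arguments": {"motion": [[0,-0.003,0,0,0,0,-1],[0,-0.003,0,0,0,0,-1],[0,-0.003,0,0,0,0,-1],[0,-0.003,0,0,0,0,-1],[0,-0.003,0,0,0,0,-1]]}}

```text
time_s: 9.85
ee_pos: [0.6293, 0.0062, 0.0214]
eef_rot: [-3.142, 0.0, -0.184]
force: [-5.4, -1.2, -1.2]
grip_width: 0.0003
grip_force: 2.4
```

Call:
{"name": "jog_arm", "arguments": {"motion": [[0,-0.002,0,0,0,0,-1],[0,-0.002,0,0,0,0,-1],[0,-0.002,0,0,0,0,-1],[0,-0.002,0,0,0,0,-1],[0,-0.002,0,0,0,0,-1]]}}

```text
time_s: 10.35
ee_pos: [0.6311, 0.0158, 0.0216]
eef_rot: [3.141, 0.0, -0.184]
force: [-6.3, -2.1, -0.8]
grip_width: 0.0003
grip_force: 2.8
```

```bash
python3 st.py
```

```text
t 10.35 tip jig mm [60.2 99.7] z 21.6 F jig [-5.8 -3.3] -0.8
```

Call:
{"name": "jog_arm", "arguments": {"motion": [[-0.0001,-0.002,0,0,0,0,-1],[0,-0.002,0,0,0,0,-1],[0,-0.002,0,0,0,0,-1],[0,-0.002,0,0,0,0,-1],[0,-0.002,0,0,0,0,-1]]}}

```text
time_s: 10.85
ee_pos: [0.633, 0.0257, 0.0217]
eef_rot: [3.141, -0.0, -0.184]
force: [-5.5, -2.4, 0.3]
grip_width: 0.0006
grip_force: 2.5
```

Call:
{"name": "jog_arm", "arguments": {"motion": [[0,-0.001,0,0,0,0,-1],[0,-0.001,0,0,0,0,-1],[0,0,0,0,0,0,-1]]}}

```text
time_s: 11.15
ee_pos: [0.6334, 0.0278, 0.0217]
eef_rot: [-3.142, -0.0, -0.184]
force: [-5.8, -0.8, 0.2]
grip_width: 0.0003
grip_force: 2.5
```

```bash
python3 st.py
```

```text
t 11.15 tip jig mm [ 60.2 111.8] z 21.7 F jig [-5.5 -1.8] 0.2
```

Call:
{"name": "jog_arm", "arguments": {"motion": [[0,-0.001,0,0,0,0,-1],[0,-0.001,0,0,0,0,-1],[0,0,0,0,0,0,-1]]}}

```text
time_s: 11.45
ee_pos: [0.6337, 0.0297, 0.0217]
eef_rot: [-3.142, -0.0, -0.184]
force: [-5.4, -1.3, -0.3]
grip_width: 0.0008
grip_force: 2.5
```

```bash
python3 st.py
```

```text
t 11.45 tip jig mm [ 60.2 113.8] z 21.7 F jig [-5.1 -2.3] -0.3
```

Call:
{"name": "jog_arm", "arguments": {"motion": [[0,-0.0005,0,0,0,0,-1],[0,-0.0005,0,0,0,0,-1],[0,0,0,0,0,0,-1]]}}

```text
time_s: 11.75
ee_pos: [0.6339, 0.0306, 0.0217]
eef_rot: [3.142, -0.0, -0.184]
force: [-4.7, -1.9, 0.0]
grip_width: 0.0
grip_force: 2.5
```

```bash
python3 st.py
```

```text
t 11.75 tip jig mm [ 60.2 114.7] z 21.7 F jig [-4.3 -2.7] 0.0
```

Call:
{"name": "jog_arm", "arguments": {"motion": [[0,-0.0007,0,0,0,0,-1],[0,-0.0007,0,0,0,0,-1],[0,0,0,0,0,0,-1]]}}

```text
time_s: 12.05
ee_pos: [0.6341, 0.0317, 0.0217]
eef_rot: [3.141, -0.0, -0.184]
force: [-6.0, -3.9, 1.0]
grip_width: 0.0005
grip_force: 4.8
```

```bash
python3 st.py
```

```text
t 12.05 tip jig mm [ 60.2 115.8] z 21.7 F jig [-5.2 -4.9] 1.0
```

Call:
{"name": "jog_arm", "arguments": {"motion": [[0,-0.0007,0,0,0,0,-1],[0,-0.0007,0,0,0,0,-1],[0,0,0,0,0,0,-1]]}}

```text
time_s: 12.35
ee_pos: [0.6341, 0.0317, 0.0217]
eef_rot: [3.139, 0.0, -0.185]
force: [-8.9, -11.9, 1.8]
grip_width: 0.0004
grip_force: 9.0
```

```bash
python3 st.py; python3 -c "
from h import *
snap('side','s6.png',(180,130,280,205),8)"
```

```text
t 12.35 tip jig mm [ 60.2 115.9] z 21.7 F jig [ -6.6 -13.3] 1.8
```

View pics/s6.png

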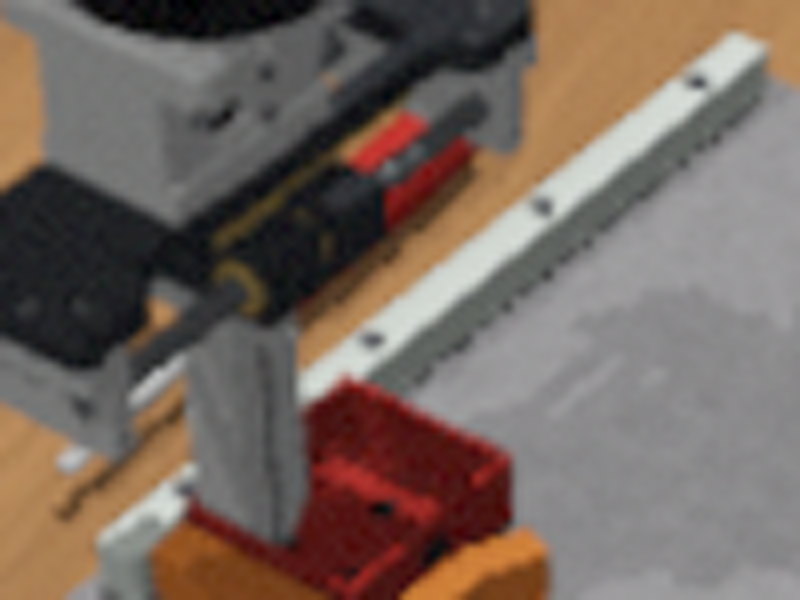

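The shell is home against both faces: hard contact at tip y 115.9 mm, with the front wall tight on the stop at (200,520). Now I back off diagonally out of the corner, then go straight up.

Call:
{"name": "jog_arm", "arguments": {"motion": [[-0.0005,0.001,0,0,0,0,-1],[-0.0008,0.0008,0,0,0,0,-1],[-0.002,0.002,0,0,0,0,-1],[-0.004,0.004,0,0,0,0,-1],[-0.004,0.004,0,0,0,0,-1]]}}

```text
time_s: 12.9
ee_pos: [0.6208, 0.0238, 0.0216]
eef_rot: [-3.141, -0.001, -0.184]
force: [-0.2, 0.0, 0.1]
grip_width: 0.0004
grip_force: 0.0
```

Call:
{"name": "jog_arm", "arguments": {"motion": [[0,0,0,0,0,0,-1],[0,0,-0.01,0,0,0,-1],[0,0,-0.03,0,0,0,-1],[0,0,-0.04,0,0,0,-1],[0,0,-0.04,0,0,0,-1]]}}

```text
time_s: 13.4
ee_pos: [0.6209, 0.024, 0.1436]
eef_rot: [-3.142, -0.0, -0.184]
force: [-0.4, -0.1, -0.5]
grip_width: 0.0004
grip_force: 0.0
```

Call:
{"name": "jog_arm", "arguments": {"motion": [[-0.03,0.03,-0.02,0,0,0,-1],[-0.03,0.03,-0.01,0,0,0,-1],[-0.03,0.03,0,0,0,0,-1],[-0.03,0.03,0,0,0,0,-1],[-0.03,0.03,0,0,0,0,-1]]}}

```text
time_s: 13.9
ee_pos: [0.4448, -0.0967, 0.1723]
eef_rot: [3.141, -0.001, -0.184]
force: [0.7, -0.0, 1.1]
grip_width: 0.0006
grip_force: 0.0
```

Call:
{"name": "jog_arm", "arguments": {"motion": [[-0.03,0.03,0,0,0,0,-1],[-0.02,0.02,0,0,0,0,-1],[0,0,0,0,0,0,-1]]}}

```text
time_s: 14.2
ee_pos: [0.3862, -0.1373, 0.1725]
eef_rot: [3.141, -0.001, -0.187]
force: [0.2, 0.2, 0.7]
grip_width: 0.0007
grip_force: 0.0
```

```bash
python3 st.py; python3 -c "
from h import *
snap('top','t7.png',(200,120,300,195),8)"
```

```text
t 14.2 tip jig mm [-152.7  -95.5] z 172.5 F jig [0.2 0.2] 0.7
```

View pics/t7.png

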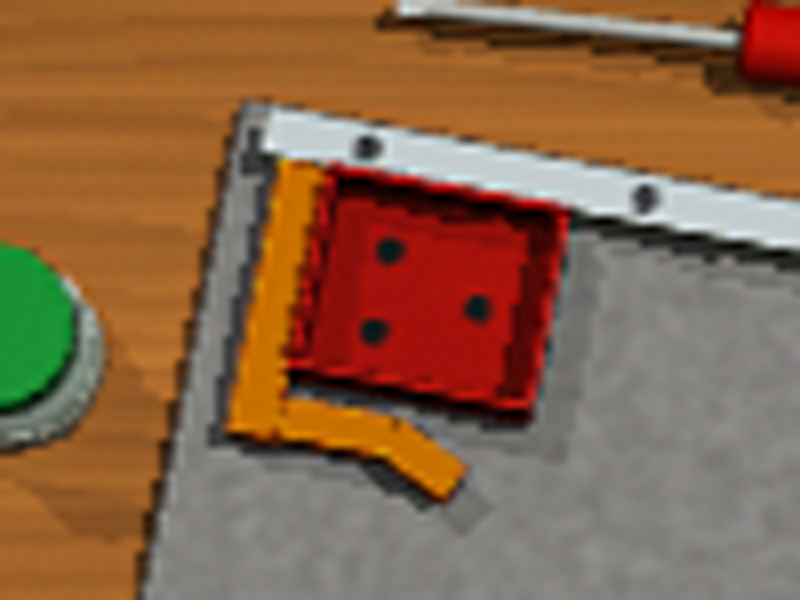

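The shell sits square in the pocket, touching the rail along (335,170)-(565,210) and the stop along (330,170)-(290,365). The jar and driver haven't moved, and the arm is clear.

```bash
python3 -c "
from station import ctrl
print(ctrl.hand_in())"
```

```text
the job is handed in; nothing more can be done
None
```

I pushed the red shell flat against the rail, slid it home into the corner pocket touching both rail and stop, and handed the job in at about 14 s with the arm clear; the hand-in returned no verdict, so the result is from my own camera and force checks.

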